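# Put the plaster models away in their case trays

### The job

Swing the clamp's arm up until it stays open by itself and leave it open, so that the model under it comes free. Put each of the four plaster dental models in the case tray of the colour of its base plate: set down gently (not dropped), upright and flat on the tray floor, in the middle, its length along the tray's length (either way round).

Things in the scene. Friction and masses are not known exactly. Their poses are not given: they have to be found in the camera images.
- model_red: cream plaster dental model on a red base plate, loose, about 0.16 kg. Plate 66 x 48 x 12 mm (x, y, z); on it a stone block 52 x 40 mm from 12 to 40 mm height (grip it across the 40 mm, y), then teeth up to 46 mm round a red strip. Origin: centre of the underside; z up, x along the length. At the start one model (any colour) is under the clamp pad, the others stand free.
- model_yellow: cream plaster dental model on a yellow base plate, loose, about 0.16 kg. Plate 66 x 48 x 12 mm (x, y, z); on it a stone block 52 x 40 mm from 12 to 40 mm height (grip it across the 40 mm, y), then teeth up to 46 mm round a yellow strip. Origin: centre of the underside; z up, x along the length. At the start one model (any colour) is under the clamp pad, the others stand free.
- model_green: cream plaster dental model on a green base plate, loose, about 0.16 kg. Plate 66 x 48 x 12 mm (x, y, z); on it a stone block 52 x 40 mm from 12 to 40 mm height (grip it across the 40 mm, y), then teeth up to 46 mm round a green strip. Origin: centre of the underside; z up, x along the length. At the start one model (any colour) is under the clamp pad, the others stand free.
- model_blue: cream plaster dental model on a blue base plate, loose, about 0.16 kg. Plate 66 x 48 x 12 mm (x, y, z); on it a stone block 52 x 40 mm from 12 to 40 mm height (grip it across the 40 mm, y), then teeth up to 46 mm round a blue strip. Origin: centre of the underside; z up, x along the length. At the start one model (any colour) is under the clamp pad, the others stand free.
- tray_red: red shallow open case tray, fixed to the bench, outside 104 x 84 mm (x, y), 16 mm high, walls 4 mm, floor 4 mm thick. Origin: centre of the underside, on the bench; z up, x along the length.
- tray_yellow: yellow shallow open case tray, fixed to the bench, outside 104 x 84 mm (x, y), 16 mm high, walls 4 mm, floor 4 mm thick. Origin: centre of the underside, on the bench; z up, x along the length.
- tray_green: green shallow open case tray, fixed to the bench, outside 104 x 84 mm (x, y), 16 mm high, walls 4 mm, floor 4 mm thick. Origin: centre of the underside, on the bench; z up, x along the length.
- tray_blue: blue shallow open case tray, fixed to the bench, outside 104 x 84 mm (x, y), 16 mm high, walls 4 mm, floor 4 mm thick. Origin: centre of the underside, on the bench; z up, x along the length.
- clamp_arm (a joint): angle of the bench clamp's aluminium hold-down arm, rad: 0 shut on the model, grows as it swings up; stop at 1.8. A spring presses it down (about 5 N at the bar) until about 0.9; beyond, the spring swings it on to the stop, where it stays. Steel foot fixed to the bench behind, brackets 66 mm high; the swung-open arm reaches 0.21 m above the bench.
- clamp_bar (a point): centre of the orange bar handle on the clamp arm's free end: 10 mm thick, 66 mm long, on posts at its ends, 30 mm free below it, 102 mm above the bench when shut. Axes turn with the arm: y along the bar; shut, x is level towards the hinge, z up. Hinge axis parallel to the bar, at x +140, z -44 mm from it. Held model's middle: within 5 mm of x +35 mm from the bar, on the bench.
Not all that is in view belongs to the job. What is shaped like the model_red but orange is not meant. There is more than one size of the tray_red; the job needs the smaller.

How it is judged:
By the outcome, as a careful person would: the job done as asked, in the order asked, and still so for the second after the job is handed in, with the robot touching nothing.
It also fails if it takes over 138 s, if anything falls off the work surface, if the arm or the gripper's body presses on something with over 40 N, if the wrist force passes 120 N, or if a joint passes its speed limit or range.

### The arm

A 6-joint arm with a two-finger parallel gripper is mounted at the origin on the work surface. World frame = base frame: x ahead of the robot, y to its left, z up, the work surface at z = 0. Lengths are in mm, angles in degrees, forces in N, time in s.
With the tool pointing down it reaches from about 300 to 850 mm from the base axis. Payload 4.2 kg.
Tool frame: the origin (TCP) lies between the finger pads; the fingertips stand ahead of it and the grasp point (between the pads) lies 3 mm ahead of it (nose_length is the z of the fingertips in the tool frame, in mm); z points along the fingers, y is the line along which they close (so a half turn about z gives the same grasp; the last joint's range is limited). The gripper opens to 91 mm and grips with 3 to 60 N. Pads are 32 mm wide; open, the fingers measure 118 mm over their backs; the gripper's body (76 mm by 178 mm) begins 60 mm behind the grasp point.
Start: joints at [-76.948, 18.312, 89.639, -0, 72.044, -1.146], TCP at [141.033, -557.45, 235.976] pointing down, gripper open.
Joint ranges: [-177.97, 177.97], [-48.28, 115.42], [12.27, 149.76], [-77.06, 257.06], [2.81, 150.46], [-146.56, 146.56]. Speed limits (degrees/s): [147.25, 147.25, 180, 180, 180, 180].

### API

Orientations are given as [roll, pitch, yaw] about the fixed x, y, z axes, in that order (R = Rz(yaw) Ry(pitch) Rx(roll)).
In Python, from workcell import state, grab_frame, camera_params, job_done, nose_length gives the robot as it stands.
- The arm moves only by the tool step_arm, never from a script. Its argument "plan" is a list that holds one entry, the list of rows, each a list of 5 numbers: the shift along the tool's x, y, z in cm, then the turn about the tool's z in rad, then the opening, from 0 (shut) to 1 (fully open). In form: [[[x, y, z, turn, gripper], ...]]. A call has 1 to 20 rows; each row is the pose to reach, as a shift and turn from the pose commanded when the call began, along the tool's axes at that moment; what a row does not reach only later rows make up. A row lasts 1/8 s, in which the tool goes at most 62.5 mm and 10.7 degrees, less where a joint would pass 70% of its speed; a pose out of reach is approached as far as the arm can. A call with a gripper value outside its range is refused whole. The fingers move at their own pace and stop on an object; "newtons" is the grip in N (left out, the last holds). Time passes only in rows, so rows that repeat a pose let the fingers close. It gives the time, the measured TCP pose, the force, the opening and the grip force at its end, in the units of the state.
- state(): the state, without advancing time (a new reading comes with each control period).
- grab_frame(name): name is "side" or "top" or "wrist"; returns the picture (480x640x3 uint8, blue, green, red); there is no depth.
- camera_params(name): a dict with "camera_matrix" (3x3 intrinsics, pixels), "R" (3x3) and "t" (3): a world point X has camera coordinates R X + t; the wrist camera has in their place "mount" (4x4, takes a point from camera to tool coordinates, whose origin is the TCP and whose axes are the flange's). Camera axes: x right, y down, z forward; pixel columns grow to the right and rows downward; lengths in mm; the calibration is good to about 2 mm. A picture is of the moment at which its call begins: read the wrist's pose just before it. camera_params takes no time and is no camera call.
- job_done(): hands the job in; it is judged then, once.
The state is a dict: "time_s": time; "qpos": joint angles; "qvel": joint speeds; "effort": joint torques, N m; "ee_pos": TCP position; "ee_rot": TCP orientation; "force": force on the tool from outside, world axes, zero at the start; "torque": the same for the moment, N m; "gripper_width": finger opening in mm; "gripper_force": force on a finger pad.
Only numpy, scipy, OpenCV 4.12 (cv2) and the standard library are available. Lean on these libraries where they do the work, as an engineer would, in place of code of your own. Each camera call takes 0.05 s, during which the arm holds its last target. There are 200 camera calls.

## Working session

There is one attempt and no reset: what is moved stays moved. The work goes in short steps, Python scripts to look and compute and a tool call to move; the robot and the scene stay as the last step left them, time stands still between calls to the robot, and variables do not carry over. Pictures are saved under pics/ and viewed, at most 14 in all, crops included, and the job is handed in when it is done.

Besides the shell and the picture viewer there is one more tool, called after "Emit:" as name(argument=value, ...), one argument or row to a line, values as JSON. step_arm: Moves the arm, as the interface text tells. Its arguments: {"type":"object","properties":{"plan":{"type":"array","items":{"type":"array","items":{"type":"array","items":{"type":"number"}}}},"newtons":{"type":"number"}},"required":["plan"]}

```bash
mkdir -p pics; ls; python3 - <<'E'
from workcell import *
import cv2
print(state()['ee_pos'],state()['ee_rot'],nose_length)
for n in ['side','top']:
    cv2.imwrite(f'pics/{n}0.png',grab_frame(n)); p=camera_params(n); print(n,p)
cv2.imwrite('pics/wrist0.png',grab_frame('wrist')); print(camera_params('wrist'))
E
```

```text
pics
[ 140.91954295 -556.99074159  235.11492548] [-1.79899060e+02 -6.75809994e-04  1.41987942e+01] 22.0
side {'camera_matrix': array([[504.71524849,   0.        , 313.83377292],
       [  0.        , 504.71524849, 246.90406112],
       [  0.        ,   0.        ,   1.        ]]), 'R': array([[-0.98756845, -0.1571762 , -0.00204747],
       [-0.11085671,  0.70565061, -0.69983427],
       [ 0.11144209, -0.69090728, -0.71430232]]), 't': array([ 500.61506797,  208.13819099, 1170.60746218])}
top {'camera_matrix': array([[498.21824609,   0.        , 314.29705871],
       [  0.        , 498.21824609, 231.57582508],
       [  0.        ,   0.        ,   1.        ]]), 'R': array([[-0.07420658, -0.99723974, -0.00250859],
       [-0.97607042,  0.07314647, -0.20478311],
       [ 0.20440135, -0.0127477 , -0.97880416]]), 't': array([ -96.07873462,  555.55005686, 1377.84890277])}
{'camera_matrix': array([[364.25568085,   0.        , 323.91689996],
       [  0.        , 364.25568085, 236.50931396],
       [  0.        ,   0.        ,   1.        ]]), 'mount': array([[ 7.08957876e-04, -9.59293267e-01, -2.82410915e-01,
         7.92116553e+01],
       [ 9.99999391e-01,  4.41397678e-04,  1.01103608e-03,
        -1.64729986e-01],
       [-8.45224580e-04, -2.82411460e-01,  9.59292996e-01,
        -1.48459793e+02],
       [ 0.00000000e+00,  0.00000000e+00,  0.00000000e+00,
         1.00000000e+00]])}
```

View pics/top0.png

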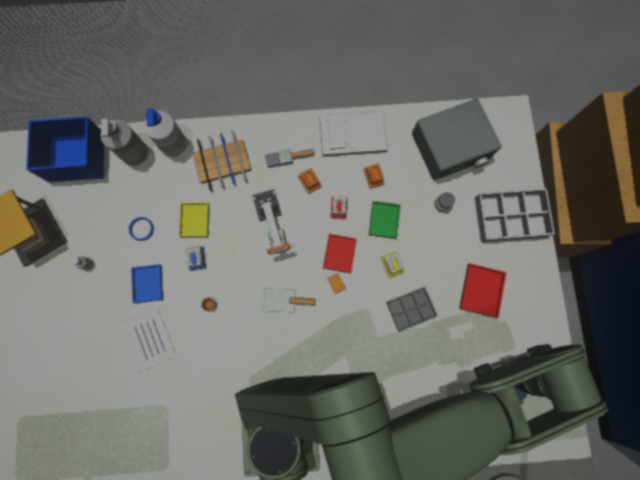

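View pics/side0.png

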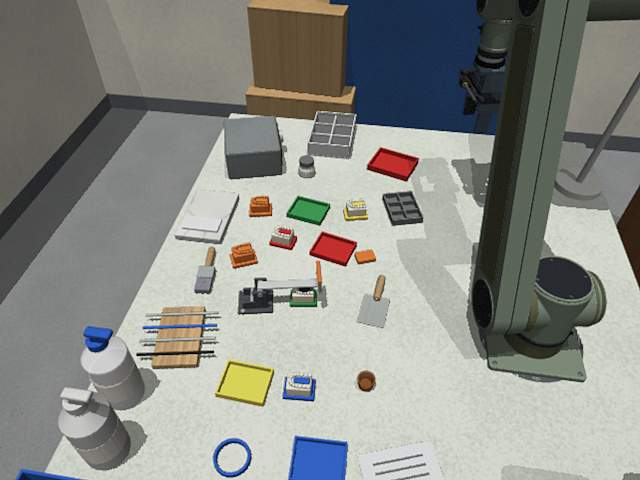

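Top view. Red trays are at (339,253) and (483,290), with yellow (195,220), green (384,219) and blue (147,284). Models are red (339,207), yellow (392,264), blue (196,258), and green under the clamp at (278,230). The clamp bar is at (279,250) and its hinge at (267,205). The orange look-alikes at (310,180), (374,176) and (337,284) are not wanted, nor is the blue ring (141,229). I'll measure these from both views.

```bash
cat > h.py <<'E'
import cv2,numpy as np
from workcell import *
from scipy.spatial.transform import Rotation as Ro
HUE={'red':[(0,5),(172,180)],'orange':[(6,16)],'yellow':[(22,35)],'green':[(50,80)],'blue':[(105,125)]}
def mask(img,c,smin=130,vmin=60):
    h=cv2.cvtColor(img,cv2.COLOR_BGR2HSV); m=0
    for a,b in HUE[c]: m=m|cv2.inRange(h,(a,smin,vmin),(b,255,255))
    return m
def cam(n,st=None):
    p=camera_params(n)
    if 'R' in p: R=p['R'];return p['camera_matrix'],R.T,-R.T@p['t']
    T=np.eye(4);T[:3,:3]=Ro.from_euler('xyz',st['ee_rot'],degrees=True).as_matrix();T[:3,3]=st['ee_pos']
    M=T@p['mount'];return p['camera_matrix'],M[:3,:3],M[:3,3]
def ray(c,px):
    K,R,o=c;px=np.atleast_2d(np.array(px,float));d=np.c_[px,np.ones(len(px))]@np.linalg.inv(K).T@R.T
    return o,d/np.linalg.norm(d,axis=1)[:,None]
def plane(c,px,z):
    o,d=ray(c,px);return o+d*((z-o[2])/d[:,2])[:,None]
def tri(c1,p1,c2,p2):
    o1,d1=ray(c1,p1);o2,d2=ray(c2,p2);d1,d2=d1[0],d2[0]
    s=np.linalg.lstsq(np.c_[d1,-d2],o2-o1,rcond=None)[0]
    a,b=o1+s[0]*d1,o2+s[1]*d2;return (a+b)/2,np.linalg.norm(a-b)
def blobs(m,amin=25):
    cs,_=cv2.findContours(m,cv2.RETR_EXTERNAL,cv2.CHAIN_APPROX_NONE)
    return [c for c in cs if cv2.contourArea(c)>=amin]
def rect(c,cnt,z):
    P=plane(c,cnt.reshape(-1,2),z)[:,:2].astype(np.float32)
    (x,y),(w,h),a=cv2.minAreaRect(cv2.convexHull(P))
    if w<h:w,h,a=h,w,a+90
    return np.round([x,y,w,h,(a+90)%180-90],1)
E
python3 - <<'E'
from h import *
for n in ['top','side']:
    img=cv2.imread(f'pics/{n}0.png');c=cam(n)
    for col in HUE:
        for b in blobs(mask(img,col)):
            A=cv2.contourArea(b)
            if A>3000: continue
            M=b.reshape(-1,2);u=M.mean(0)
            r=rect(c,b,14)
            if 150<r[0]<850 and abs(r[1])<600: print(n,col,'px',(M.min(0)+M.max(0))//2,'A',A,r)
E
```

```text
top red px [339 253] A 859.5 [ 486.3 -206.7  100.9   79.7  -14.7]
top orange px [209 304] A 51.5 [365.1 180.2  23.9  22.8 -48.2]
top orange px [336 282] A 37.5 [ 399.2 -189.9   46.7   30.    22. ]
top orange px [278 247] A 32.5 [516.5 -27.4  62.2   8.2 -78.5]
top orange px [309 180] A 264.5 [ 715.6 -133.8   64.9   43.7   25.6]
top orange px [374 175] A 266.0 [ 716.4 -331.6   64.    45.8   12.2]
top yellow px [193 219] A 850.0 [620.  219.2 101.2  81.4  -4.3]
top green px [384 219] A 747.0 [ 577.2 -347.9   96.5   76.4  -12.5]
top blue px [146 283] A 912.5 [439.1 360.6 100.1  82.4   2.4]
top blue px [193 258] A 25.0 [502.4 223.   28.3  10.5   7.9]
side red px [283 242] A 94.0 [ 625.5 -207.9   65.3   51.9   -8.1]
side red px [333 248] A 923.5 [ 487.7 -200.7  105.5   94.7  -14.6]
side red px [284 230] A 34.5 [ 628.2 -245.7   34.4   16.    -6.9]
side orange px [366 380] A 228.5 [365.5 178.8  43.3  34.3 -84.5]
side orange px [318 272] A 53.0 [ 512.  -108.7   78.7    8.6  -77.6]
side orange px [365 256] A 193.5 [ 399.6 -183.    50.3   41.9   22.6]
side orange px [243 255] A 453.0 [ 721.  -138.7   81.    64.   -63.2]
side orange px [260 206] A 359.5 [ 719.5 -338.3   88.7   63.2  -77.6]
side yellow px [244 382] A 1785.5 [620.9 223.7 105.6  89.3  -3.4]
side yellow px [355 214] A 81.0 [ 440.9 -346.    65.5   51.5    8.9]
side green px [303 300] A 70.5 [535.2 -10.   63.7  36.8  16.4]
side green px [308 210] A 704.5 [ 579.8 -342.6  102.9   94.3  -12.1]
side blue px [232 457] A 1061.0 [604.7 382.5  70.2  70.  -81. ]
side blue px [317 457] A 2122.0 [440.7 362.1 103.1  82.5   2.1]
side blue px [301 380] A 72.0 [501.7 200.5  33.2  13.8   1.1]
side blue px [299 388] A 145.0 [503.4 221.2  64.6  49.8   4.4]
side blue px [179 326] A 94.0 [806.8 107.3 169.3   7.   11.7]
```

```bash
python3 - <<'E'
from h import *
T,S=cam('top'),cam('side')
t=cv2.imread('pics/top0.png');s=cv2.imread('pics/side0.png')
def cen(img,col,x,y,r=16,smin=110):
    m=mask(img,col,smin,50);z=np.zeros_like(m);z[y-r:y+r,x-r:x+r]=m[y-r:y+r,x-r:x+r]
    M=cv2.moments(z,True);return [M['m10']/M['m00'],M['m01']/M['m00']]
print('bar',tri(T,cen(t,'orange',278,247),S,cen(s,'orange',318,272)))
print('strip red', tri(T,cen(t,'red',340,203,5),S,cen(s,'red',284,230,8)))
print('strip blue', tri(T,cen(t,'blue',193,258,8),S,cen(s,'blue',301,380,8)))
for b in blobs(mask(t,'red')): print('redtop',b.reshape(-1,2).mean(0),rect(T,b,14))
# trays: rim centres triangulated from hull centroids
for c,p,q in [('red',(339,253),(333,248)),('yellow',(195,220),(244,382)),('green',(384,219),(308,210)),('blue',(147,284),(317,457))]:
    print('tray',c,tri(T,cen(t,c,*p,22),S,cen(s,c,*q,23 if q[1]>450 else 32)))
a=cv2.resize(t[165:325,125:425],None,fx=2.6,fy=2.6,interpolation=3)
cv2.imwrite('pics/crop.png',a)
E
```

```text
bar (array([500.57654155, -32.75255992,  98.92378761]), np.float64(0.1408141337554158))
strip red (array([ 623.62949364, -215.86831441,   43.73362807]), np.float64(5.586913495870672))
strip blue (array([498.833943  , 216.61655557,  42.26063465]), np.float64(0.3518496170943673))
redtop [482.7672956  290.22641509] [ 347.1 -611.5  133.8  109.3  -18.4]
redtop [339.35652174 252.86956522] [ 486.3 -206.7  100.9   79.7  -14.7]
tray red (array([ 487.77577492, -206.96937157,    6.18103206]), np.float64(0.5035202379770517))
tray yellow (array([621.54564665, 220.99846439,   5.87175833]), np.float64(0.4873378804974861))
tray green (array([ 579.3840318 , -349.72138733,    6.00864041]), np.float64(1.1051750904864859))
tray blue (array([442.27805083, 360.88667883,  13.34883509]), np.float64(5.998357780333608))
```

View pics/crop.png

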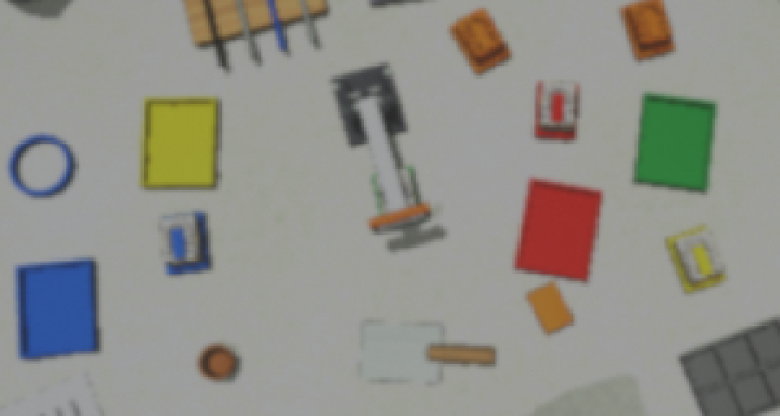

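Crop: red model at (557,110), blue (184,243), yellow (697,258) and the clamp with green plate under it. The orange bar is at (400,215). The small red tray (101x80) is the right one; the other measures 134x109. The bar triangulates to (500,-33,99), which agrees with the 102 mm given.

```bash
cat >> h.py <<'E'
def go(x,y,z,yaw,s=None):
    s=s or state();R=Ro.from_euler('xyz',s['ee_rot'],degrees=True).as_matrix()
    d=R.T@(np.array([x,y,z])-s['ee_pos'])/10;cur=s['ee_rot'][2]
    t=-((yaw-cur+180)%360-180);print('go',np.round(d,2),'turn',round(np.radians(t),3))
E
python3 -c "
from h import *
go(490,-35,200,101.5)"
```

```text
go [ 46.65 -42.05   3.59] turn -1.524
```

Emit:
step_arm(
  plan=[
    [[46.7, -42.0, 3.6, -1.524, 1], [46.7, -42.0, 3.6, -1.524, 1], [46.7, -42.0, 3.6, -1.524, 1], [46.7, -42.0, 3.6, -1.524, 1], [46.7, -42.0, 3.6, -1.524, 1], [46.7, -42.0, 3.6, -1.524, 1], [46.7, -42.0, 3.6, -1.524, 1], [46.7, -42.0, 3.6, -1.524, 1], [46.7, -42.0, 3.6, -1.524, 1], [46.7, -42.0, 3.6, -1.524, 1], [46.7, -42.0, 3.6, -1.524, 1], [46.7, -42.0, 3.6, -1.524, 1], [46.7, -42.0, 3.6, -1.524, 1], [46.7, -42.0, 3.6, -1.524, 1], [46.7, -42.0, 3.6, -1.524, 1], [46.7, -42.0, 3.6, -1.524, 1]],
  ],
)

```text
time_s: 2.15
ee_pos: [490.6, -36.2, 200.1]
ee_rot: [180.0, 0.0, 101.5]
force: [1.2, -0.3, 0.5]
gripper_width: 91.0
gripper_force: 0.0
```

```bash
python3 - <<'E'
from h import *
s=state();print(s['time_s'],s['ee_pos'],s['ee_rot'],s['qpos'])
im=grab_frame('wrist');cv2.imwrite('pics/w1.png',im);W=cam('wrist',s)
for b in blobs(mask(im,'orange',100,50),150):
    print(b.reshape(-1,2).mean(0),cv2.minAreaRect(b),rect(W,b,102))
    r=cv2.boxPoints(cv2.minAreaRect(b));print(plane(W,r.mean(0),102))
E
```

```text
2.15 [490.62669472 -36.16309169 200.05921712] [1.79989128e+02 7.93031925e-03 1.01468282e+02] [-5.55219322e+00  1.24379126e+01  1.03410806e+02 -4.89037737e-03
  6.41385647e+01 -1.70183428e+01]
[338.47263682 243.79104478] ((338.5, 244.0), (92.0, 15.0), 90.0) [499.8 -33.7  68.7  10.4 -78.2]
[[499.63043599 -32.45488032 102.        ]]
```

View pics/w1.png

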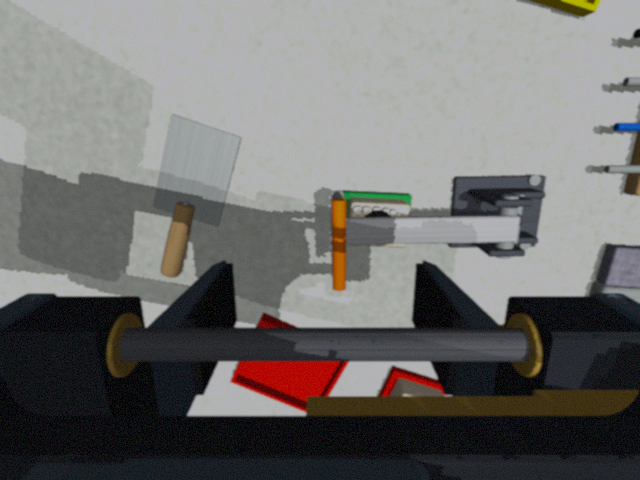

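Wrist view: the orange bar is vertical at (338,244), centred between the fingers' line, with the beam running right to the hinge at (510,225) and the green plate under it. I'll descend and grip the bar.

Emit:
step_arm(
  plan=[
    [[0.1, 0.95, 4, 0, 0.5], [0.1, 0.95, 7.5, 0, 0.5], [0.1, 0.95, 9.4, 0, 0.5], [0.1, 0.95, 9.4, 0, 0.5], [0.1, 0.95, 9.4, 0, 0], [0.1, 0.95, 9.4, 0, 0], [0.1, 0.95, 9.4, 0, 0], [0.1, 0.95, 9.4, 0, 0], [0.1, 0.95, 9.4, 0, 0]],
  ],
  newtons=25,
)

```text
time_s: 3.32
ee_pos: [500.8, -32.8, 106.3]
ee_rot: [179.9, 0.0, 101.5]
force: [2.1, 1.4, -0.7]
gripper_width: 8.9
gripper_force: 25.0
```

Emit:
step_arm(
  plan=[
    [[0, 0.53, -1.44, 0, 0], [0, 1.22, -2.82, 0, 0], [0, 2.04, -4.11, 0, 0], [0, 3.0, -5.32, 0, 0], [0, 3.0, -5.32, 0, 0]],
  ],
)

```text
time_s: 3.95
ee_pos: [529.0, -26.6, 159.8]
ee_rot: [-179.9, -0.0, 101.5]
force: [-3.1, 0.1, -1.7]
gripper_width: 9.0
gripper_force: 25.0
```

Emit:
step_arm(
  plan=[
    [[0, 1.07, -1.09, 0, 0], [0, 2.26, -2.07, 0, 0], [0, 3.54, -2.92, 0, 0], [0, 4.9, -3.63, 0, 0], [0, 6.33, -4.2, 0, 0], [0, 7.81, -4.61, 0, 0], [0, 9.33, -4.86, 0, 0], [0, 9.33, -4.86, 0, 0]],
  ],
)

```text
time_s: 4.95
ee_pos: [622.2, -6.9, 209.2]
ee_rot: [179.7, -0.1, 101.5]
force: [-1.2, 4.5, 5.6]
gripper_width: 9.3
gripper_force: 25.0
```

```bash
python3 - <<'E'
from h import *
im=grab_frame('side');cv2.imwrite('pics/s1.png',cv2.resize(im[170:350,200:440],None,fx=2.5,fy=2.5))
E
```

```text
(no output)
```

View pics/s1.png

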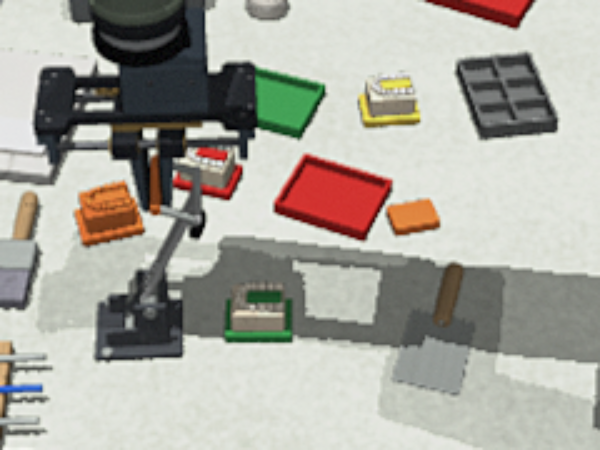

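The crop shows the arm upright in the grip, bar at (155,185), past the over-centre point, and the green model free at (258,312). I'll release slightly and rise straight up.

Emit:
step_arm(
  plan=[
    [[0, 0, 0, 0, 0.25], [0, 0, 0, 0, 0.25], [0, 0, -2, 0, 0.25], [0, 0, -5, 0, 0.25], [0, 0, -7, 0, 0.25], [0, -9, -9, 0, 1], [0, -16, -7, 0, 1], [0, -22, -5, 0, 1], [0, -22, -5, 0, 1], [0, -22, -5, 0, 1]],
  ],
)

```text
time_s: 6.25
ee_pos: [401.8, -52.8, 257.1]
ee_rot: [-179.9, 0.0, 101.4]
force: [-0.3, 0.4, 0.9]
gripper_width: 69.8
gripper_force: 0.0
```

```bash
python3 - <<'E'
from h import *
s=state();print(s['time_s'],s['ee_pos'],s['ee_rot'],s['force'])
im=grab_frame('side');cv2.imwrite('pics/s2.png',im)
w=grab_frame('wrist');cv2.imwrite('pics/w2.png',w)
cv2.imwrite('pics/two.png',np.hstack([cv2.resize(im[170:350,200:440],(400,300)),cv2.resize(w,(400,300))]))
W=cam('wrist',s)
for c in ['green','red','yellow','blue']:
  for b in blobs(mask(w,c,110,50),60): print(c,b.reshape(-1,2).mean(0),cv2.contourArea(b),rect(W,b,12))
E
```

```text
6.25 [401.77454532 -52.77324048 257.06315031] [-1.79850860e+02  1.21764438e-02  1.01408200e+02] [-0.25492422  0.4129275   0.86838637]
green [451.4875 212.275 ] 330.0 [540.1 -33.1  34.8  13.3   8.8]
green [438.4974359  195.39487179] 470.5 [532.  -27.1  64.6  46.6   8.7]
red [370.33858268 366.32283465] 604.5 [ 497.7 -250.6   75.2   29.9   10.3]
red [360.39428571 316.17142857] 1656.5 [ 470.  -169.8   89.9   47.8   11.5]
yellow [593.81012658  10.37974684] 2001.5 [611.5 176.3 102.2  27.9  11.4]
```

View pics/two.png

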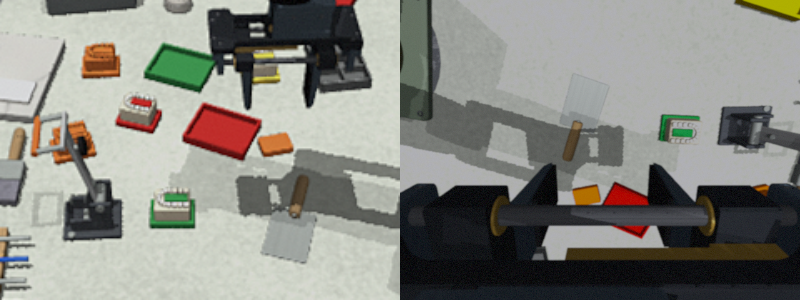

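Left half: clamp arm fully open against its stop at (90,170), green model free at (172,205). Right half: green model at (680,128). Next I'll hover over green.

```bash
python3 - <<'E'
from h import *
go(532,-27,150,189)
E
```

```text
go [ 0.   12.9  10.82] turn -1.528
```

Emit:
step_arm(
  plan=[
    [[0, 12.9, 10.8, -1.528, 1], [0, 12.9, 10.8, -1.528, 1], [0, 12.9, 10.8, -1.528, 1], [0, 12.9, 10.8, -1.528, 1], [0, 12.9, 10.8, -1.528, 1], [0, 12.9, 10.8, -1.528, 1], [0, 12.9, 10.8, -1.528, 1], [0, 12.9, 10.8, -1.528, 1], [0, 12.9, 10.8, -1.528, 1], [0, 12.9, 10.8, -1.528, 1], [0, 12.9, 10.8, -1.528, 1]],
  ],
)

```text
time_s: 7.72
ee_pos: [531.8, -26.4, 149.6]
ee_rot: [-180.0, 0.0, -171.0]
force: [-0.3, -0.8, 0.0]
gripper_width: 91.2
gripper_force: 0.0
```

```bash
cat >> h.py <<'E'
def look(col,fn,old=None):
    """wrist look: plate rect at z=12, strip height by side view"""
    s=state();w=grab_frame('wrist');cv2.imwrite(fn,w);W=cam('wrist',s)
    print(s['time_s'],np.round(s['ee_pos'],1),np.round(s['ee_rot'],1))
    for b in blobs(mask(w,col,110,50),150):
        print(col,b.reshape(-1,2).mean(0).round(),cv2.contourArea(b),'z12',rect(W,b,12),'z45',rect(W,b,45),'z16',rect(W,b,16))
    return s,w,W
E
python3 - <<'E'
from h import *
s,w,W=look('green','pics/w3.png')
im=cv2.imread('pics/s2.png')
for b in blobs(mask(im,'green',110,50),15):print('side',b.reshape(-1,2).mean(0),cv2.contourArea(b))
E
```

```text
7.725 [531.8 -26.4 149.6] [-180.    0. -171.]
green [321. 242.] 648.5 z12 [540.4 -27.1  36.3  14.    8.5] z45 [530.2 -28.5  32.1  12.4   8.5] z16 [539.2 -27.3  35.8  13.8   8.5]
green [322. 205.] 571.5 z12 [511.2 -31.4  46.3  15.4 -82. ] z45 [504.3 -32.3  41.   13.7 -82. ] z16 [510.3 -31.5  45.7  15.2 -82. ]
side [302.95049505 300.45544554] 95.5
side [305.19354839 288.22580645] 42.5
side [307.7254902  210.26470588] 728.0
```

View pics/w3.png

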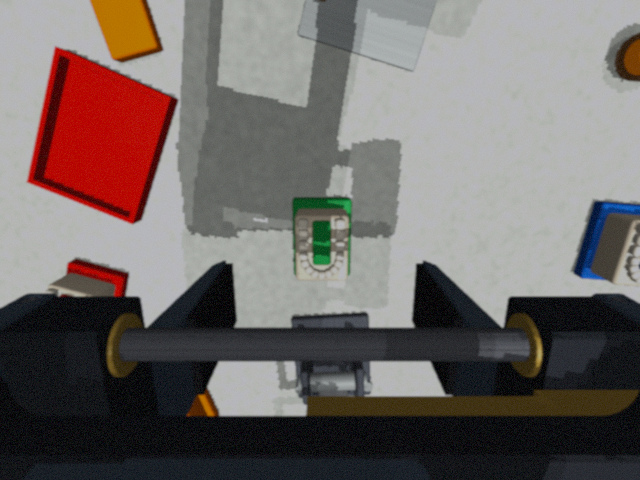

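Wrist view: the green model is centred at (322,240), with the near plate edge at row 198 and the block's far top edge near row 280. I'll cross-check its centre along the length with the side view.

```bash
python3 - <<'E'
from h import *
s=state();W=cam('wrist',s);S=cam('side');T=cam('top')
print('cam',W[2])
print('near edge z0,z12',plane(W,(322,198),0),plane(W,(322,198),12),'far block z40,46',plane(W,(322,280),40),plane(W,(322,280),46))
print('strip',tri(W,(321.5,242),S,(305.2,288.2)))
im=cv2.imread('pics/s2.png');m=mask(im,'green',80,40);m[:293]=0;m[312:]=0
b=max(blobs(m,15),key=cv2.contourArea);print('side plate z6',rect(S,b,6),rect(S,b,0))
t=grab_frame('top');cv2.imwrite('pics/t2.png',t)
for c in ['green','red','yellow','blue']:
  for b in blobs(mask(t,c,90,40),20):
    if cv2.contourArea(b)<500: print('top',c,b.reshape(-1,2).mean(0),rect(T,b,12))
E
```

```text
cam [451.52499443 -39.00716278 298.13766941]
near edge z0,z12 [[505.96094436 -32.22517699   0.        ]] [[503.7699049  -32.49815098  12.        ]] far block z40,46 [[561.39024209 -23.24731338  40.        ]] [[558.83659896 -23.61362604  46.        ]]
strip (array([531.77228843, -28.539173  ,  41.26388059]), np.float64(1.6044806001976926))
side plate z6 [537.5 -21.5  64.4  40.6   8.9] [538.5 -26.2  64.8  40.9   8.9]
top red [336.89473684 215.21052632] [ 600.1 -209.9   46.6   19.3   65.4]
top red [339. 206.] [ 629.1 -217.7   31.1   12.    -4.8]
top yellow [390.85263158 266.8       ] [ 441.2 -357.8   64.2   46.2   15.2]
top yellow [ 26.58333333 231.16666667] [624.  718.3  30.1  25.1  29.1]
top blue [198.38636364 265.93181818] [477.9 211.3  47.8  22.4 -63.6]
top blue [193.03846154 258.        ] [503.8 224.1  30.4  11.8  -1.4]
top blue [140.28571429 228.22222222] [605.4 378.8  68.9  65.9  42.3]
top blue [226.85714286 158.        ] [807.2 113.2 162.8   7.3  11.7]
top blue [151.5        116.47826087] [ 9.616e+02  3.380e+02  5.830e+01  4.370e+01 -3.000e-01]
```

Emit:
step_arm(
  plan=[
    [[-0.44, -0.2, 5, 0.009, 1], [-0.44, -0.2, 9.5, 0.009, 1], [-0.44, -0.2, 11.36, 0.009, 1], [-0.44, -0.2, 11.36, 0.009, 1], [-0.44, -0.2, 11.36, 0.009, 0.3], [-0.44, -0.2, 11.36, 0.009, 0], [-0.44, -0.2, 11.36, 0.009, 0], [-0.44, -0.2, 11.36, 0.009, 0], [-0.44, -0.2, 11.36, 0.009, 0]],
  ],
  newtons=20,
)

```text
time_s: 8.95
ee_pos: [536.2, -27.7, 36.3]
ee_rot: [-180.0, 0.0, -171.5]
force: [-0.5, -0.0, -0.1]
gripper_width: 44.1
gripper_force: 0.0
```

Emit:
step_arm(
  plan=[
    [[0, 0, 0, 0, 0], [0, 0, 0, 0, 0], [0, 0, 0, 0, 0], [0, 0, -4, 0, 0], [0, 0, -10, 0, 0], [0, 0, -10, 0, 0]],
  ],
)

```text
time_s: 9.7
ee_pos: [539.2, -27.9, 140.4]
ee_rot: [-179.9, 0.6, -171.4]
force: [0.2, -0.0, -2.0]
gripper_width: 40.4
gripper_force: 20.0
```

```bash
python3 - <<'E'
from h import *
# approx tray hover
go(578,-348.5,136,167.6)
print(state()['gripper_width'],state()['gripper_force'])
E
```

```text
go [  0.94 -32.27   0.5 ] turn 0.366
40.39476931818278 19.966371953487396
```

```bash
python3 - <<'E'
from h import *
go(632,-360,160,167.6)
E
```

```text
go [ -4.25 -34.22  -1.84] turn 0.366
```

Emit:
step_arm(
  plan=[
    [[0, -6, -1.84, 0.1, 0], [0, -12, -1.84, 0.2, 0], [-4.25, -34.2, -1.84, 0.366, 0], [-4.25, -34.2, -1.84, 0.366, 0], [-4.25, -34.2, -1.84, 0.366, 0], [-4.25, -34.2, -1.84, 0.366, 0], [-4.25, -34.2, -1.84, 0.366, 0], [-4.25, -34.2, -1.84, 0.366, 0], [-4.25, -34.2, -1.84, 0.366, 0]],
  ],
)

```text
time_s: 10.82
ee_pos: [628.7, -358.1, 154.1]
ee_rot: [180.0, -0.1, 167.6]
force: [-0.6, -0.2, -0.2]
gripper_width: 40.1
gripper_force: 20.0
```

```bash
python3 - <<'E'
from h import *
s,w,W=look('green','pics/w4.png')
# tray hull on rim plane, second view for height
S=cam('side');im=cv2.imread('pics/s2.png')
m=mask(im,'green',110,50)
b=max(blobs(m),key=cv2.contourArea)
for z in (0,4,16): print('side z',z,rect(S,b,z))
E
```

```text
10.825 [ 628.7 -358.1  154.1] [ 1.800e+02 -1.000e-01  1.676e+02]
green [324. 302.] 1472.5 z12 [ 691.7 -372.2   49.3   26.6  -12.3] z45 [ 675.6 -368.7   43.7   23.6  -12.3] z16 [ 689.7 -371.8   48.6   26.3  -12.3]
green [321. 178.] 15459.0 z12 [ 591.9 -353.   130.1   84.2  -12.2] z45 [ 587.1 -351.7  115.3   74.6  -12.2] z16 [ 591.3 -352.8  128.3   83.   -12.2]
side z 0 [ 582.5 -358.1  106.4   96.2  -12.3]
side z 4 [ 581.7 -353.6  106.    95.8  -12.3]
side z 16 [ 579.3 -340.2  104.7   94.6  -12.3]
```

View pics/w4.png

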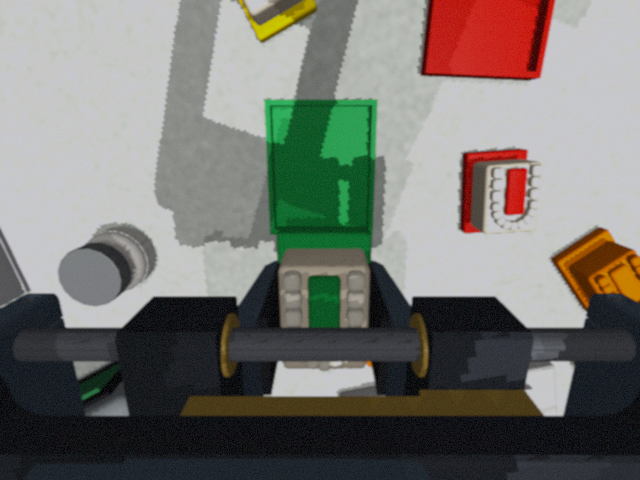

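```bash
python3 - <<'E'
from h import *
s=state();W=cam('wrist',s)
a=plane(W,[(321,99),(321.5,234)],16);print(a, np.linalg.norm(a[0]-a[1]), a.mean(0))
for row in (232,234,236,248): print(row,plane(W,(324,row),130)-s['ee_pos'])
R=Ro.from_euler('xyz',s['ee_rot'],degrees=True).as_matrix()
for x in (29,31,33,35): 
    X=s['ee_pos']+R@np.array([x,0,24.]);K,Rw,o=W;c=K@(Rw.T@(X-o));print(x,c[:2]/c[2])
cv2.imwrite('pics/c4.png',cv2.resize(cv2.imread('pics/w4.png')[215:300,250:400],None,fx=5,fy=5))
E
```

```text
[[ 528.28831725 -338.81674641   16.        ]
 [ 629.75686154 -360.77704116   16.        ]] 103.81772501401738 [ 579.02258939 -349.79689379   16.        ]
232 [[-31.64567639   6.62047283 -24.46606353]]
234 [[-30.64275758   6.40171591 -24.46606353]]
236 [[-29.63659359   6.18225116 -24.46606353]]
248 [[-23.53057007   4.8504037  -24.46606353]]
29 [324.62028271 238.71323586]
31 [324.62537594 234.83007728]
33 [324.63050143 230.92232441]
35 [324.63565948 226.98974285]
```

View pics/c4.png

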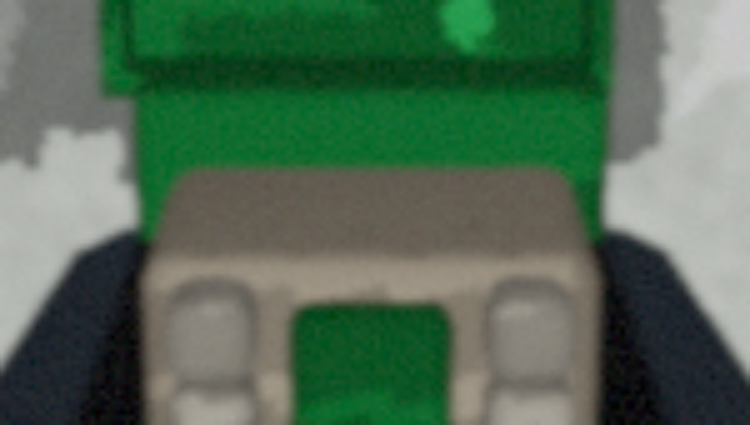

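The crop shows the tray's far rim at about row 234 and the held plate's front edge at about row 232.6. That puts the tray centre at (579,-350), length 103.8, and the model about 2.5 mm back of the TCP.

```bash
python3 - <<'E'
from h import *
go(576.6,-349.3,41,167.7)
E
```

```text
go [ 5.28 -0.25 11.35] turn -0.001
```

Emit:
step_arm(
  plan=[
    [[3, -0.25, 2, 0, 0], [5.28, -0.25, 6, 0, 0], [5.28, -0.25, 9, 0, 0], [5.28, -0.25, 10.5, 0, 0], [5.28, -0.25, 11, 0, 0], [5.28, -0.25, 11.2, 0, 0], [5.28, -0.25, 11.3, 0, 0], [5.28, -0.25, 11.35, 0, 0], [5.28, -0.25, 11.35, 0, 0], [5.28, -0.25, 11.35, 0, 0]],
  ],
)

```text
time_s: 12.12
ee_pos: [577.0, -350.8, 41.3]
ee_rot: [-180.0, 0.0, 167.6]
force: [-0.7, 0.5, -2.1]
gripper_width: 39.8
gripper_force: 20.0
```

Emit:
step_arm(
  plan=[
    [[0, 0.1, 0.06, 0, 0], [0, 0.1, 0.12, 0, 0], [0, 0.1, 0.12, 0, 0]],
  ],
)

```text
time_s: 12.5
ee_pos: [577.2, -349.6, 40.3]
ee_rot: [180.0, 0.0, 167.6]
force: [-1.3, 0.9, 2.7]
gripper_width: 40.1
gripper_force: 20.0
```

Emit:
step_arm(
  plan=[
    [[0, 0.1, 0.12, 0, 0.6], [0, 0.1, 0.12, 0, 0.6], [0, 0.1, 0.12, 0, 0.6], [0, 0.1, -2, 0, 0.7], [0, 0.1, -7, 0, 1], [0, 0.1, -11, 0, 1], [-1.5, 14.2, -11, -0.094, 1], [-1.5, 14.2, -11, -0.094, 1], [-1.5, 14.2, -11, -0.094, 1], [-1.5, 14.2, -11, -0.094, 1], [-1.5, 14.2, -11, -0.094, 1]],
  ],
)

```text
time_s: 13.88
ee_pos: [621.9, -215.7, 149.7]
ee_rot: [-180.0, -0.0, 172.9]
force: [-0.9, -1.0, 0.1]
gripper_width: 91.0
gripper_force: 0.0
```

```bash
cat >> h.py <<'E'
def model(col,fn,sidepic=None):
    """plate near edge (z=0), strip centre (z=45) in tool frame -> model centre"""
    s,w,W=look(col,fn);R=Ro.from_euler('xyz',s['ee_rot'],degrees=True).as_matrix()
    cs=[b for b in blobs(mask(w,col,110,50),150) if np.all(np.abs(b.reshape(-1,2).mean(0)-[322,235])<[75,70])]
    cs.sort(key=lambda b:b.reshape(-1,2)[:,1].mean());pl,st=cs[0],cs[-1]
    ang=np.radians(rect(W,st,45)[4]);u=np.array([np.cos(ang),np.sin(ang)]);sc=plane(W,np.mean(cv2.boxPoints(cv2.minAreaRect(st)),0),45)[0,:2]
    P=plane(W,pl.reshape(-1,2),0)[:,:2]
    near=np.percentile((P-sc)@u,3)
    c=sc+u*(near+33);print('strip',sc.round(1),'yaw',np.degrees(ang).round(1),'near-edge dist',near.round(1),'centre',c.round(1),'plate lateral',np.ptp((P-sc)@[-u[1],u[0]]).round(1))
    return s,c,np.degrees(ang)
E
python3 - <<'E'
from h import *
s,c,a=model('red','pics/w5.png')
go(c[0],c[1],36,a+180,s)
t=grab_frame('side');S=cam('side');cv2.imwrite('pics/s5.png',t)
for b in blobs(mask(t,'red',110,50),25):print('side',b.reshape(-1,2).mean(0),rect(S,b,6),rect(S,b,45))
E
```

```text
13.875 [ 621.9 -215.7  149.7] [-180.    -0.   172.9]
red [324. 242.] 697.0 z12 [ 629.8 -217.1   37.1   14.8   -7.5] z45 [ 619.7 -215.8   32.8   13.1   -7.5] z16 [ 628.6 -216.9   36.6   14.6   -7.5]
red [315. 216.] 659.5 z12 [ 618.9 -215.9   52.8   46.8   -8.3] z45 [ 610.  -214.7   46.8   41.4   -8.3] z16 [ 617.8 -215.8   52.1   46.1   -8.3]
red [314.  61.] 14627.5 z12 [ 494.1 -209.1   88.7   84.3  -14.7] z45 [ 499.5 -208.7   78.4   74.6  -14.7] z16 [ 494.7 -209.    87.4   83.1  -14.7]
strip [ 619.4 -215.7] yaw -7.5 near-edge dist -24.5 centre [ 627.7 -216.8] plate lateral 49.2
go [-0.59 -0.03 11.37] turn 0.007
side [284.         243.58571429] [ 624.6 -206.6   71.9   49.7   12.5] [ 615.1 -168.8   69.    47.7   12.5]
side [333.02608696 248.28695652] [ 488.2 -209.5  110.1   96.7  -15.7] [ 484.2 -171.5  105.7   92.8  -15.7]
side [284.7037037  231.07407407] [ 630.4 -252.    34.1   16.2   -2.7] [ 620.6 -212.3   32.7   15.6   -2.7]
side [392.825      163.59166667] [ 348.3 -618.4  141.6  132.6  -18.3] [ 349.8 -564.1  135.9  127.3  -18.3]
```

View pics/w5.png

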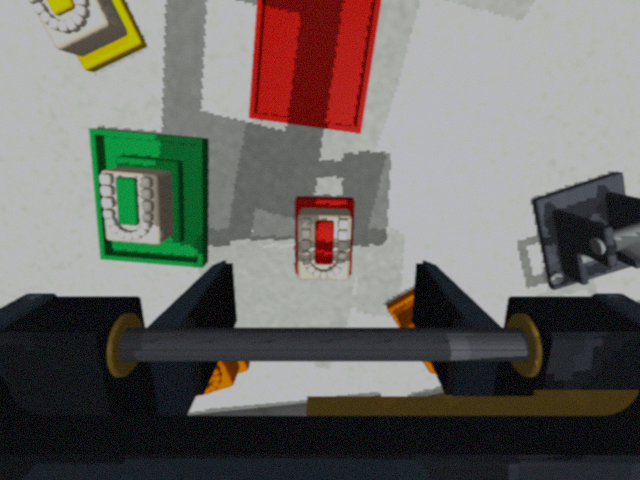

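Wrist view: red model centred at (324,235), green standing inside its tray (150,197), red tray at (310,60). I'll grasp red.

Emit:
step_arm(
  plan=[
    [[-0.59, 0, 5, 0.007, 1], [-0.59, 0, 9.5, 0.007, 0.8], [-0.59, 0, 11.37, 0.007, 0.65], [-0.59, 0, 11.37, 0.007, 0.6], [-0.59, 0, 11.37, 0.007, 0], [-0.59, 0, 11.37, 0.007, 0], [-0.59, 0, 11.37, 0.007, 0], [-0.59, 0, 11.37, 0.007, 0], [-0.59, 0, 11.37, 0.007, 0], [-0.59, 0, 11.37, 0.007, 0]],
  ],
  newtons=20,
)

```text
time_s: 15.22
ee_pos: [629.2, -215.5, 38.0]
ee_rot: [-179.9, 0.2, 172.6]
force: [-0.3, -0.6, 6.9]
gripper_width: 40.0
gripper_force: 20.0
```

Emit:
step_arm(
  plan=[
    [[0, 0, -3, 0, 0], [0, 0, -9, 0, 0], [8.8, -1.7, -11.6, 0.127, 0], [8.8, -1.7, -11.6, 0.127, 0], [8.8, -1.7, -11.6, 0.127, 0], [8.8, -1.7, -11.6, 0.127, 0], [8.8, -1.7, -11.6, 0.127, 0]],
  ],
)

```text
time_s: 16.1
ee_pos: [539.5, -220.3, 151.5]
ee_rot: [180.0, -0.0, 165.3]
force: [0.2, 0.3, -0.8]
gripper_width: 40.0
gripper_force: 20.0
```

```bash
cat >> h.py <<'E'
def tray(col,fn):
    """outer rim seen from wrist, tray in the upper part of the picture"""
    s=state();w=grab_frame('wrist');cv2.imwrite(fn,w);W=cam('wrist',s)
    print(s['time_s'],np.round(s['ee_pos'],1),np.round(s['ee_rot'],1),s['gripper_width'].round(1))
    m=mask(w,col,110,40);b=max(blobs(m),key=cv2.contourArea);x,y,bw,bh=cv2.boundingRect(b)
    # left/right extents and first row; far edge from outermost columns (clear of the held model)
    a=np.radians(rect(W,b,16)[4]);u=np.array([np.cos(a),np.sin(a)]);v=np.array([-u[1],u[0]])
    P=plane(W,b.reshape(-1,2),16)[:,:2];o=P.mean(0);q=np.c_[(P-o)@u,(P-o)@v]
    lo,hi=q[:,1].min(),q[:,1].max();e=q[(q[:,1]<lo+6)|(q[:,1]>hi-6)]
    c=o+u*(e[:,0].min()+e[:,0].max())/2+v*(lo+hi)/2
    print('tray',c.round(1),'yaw',np.degrees(a).round(1),'size',np.ptp(e[:,0]).round(1),(hi-lo).round(1))
    cv2.imwrite(fn.replace('.png','c.png'),cv2.resize(w[40:320,160:480],None,fx=2,fy=2))
    return s,c,np.degrees(a)
E
python3 - <<'E'
from h import *
s,c,a=tray('red','pics/w6.png');go(c[0],c[1],41,a+180,s);print(s['force'])
E
```

```text
Traceback (most recent call last):
  File "h.py", line 55, in tray
    print(s['time_s'],np.round(s['ee_pos'],1),np.round(s['ee_rot'],1),s['gripper_width'].round(1))
                                                                      ^^^^^^^^^^^^^^^^^^^^^^^^
AttributeError: 'float' object has no attribute 'round'
```

```bash
sed -i "s/,s\['gripper_width'\].round(1))/,round(s['gripper_width'],1))/" h.py
python3 - <<'E'
from h import *
s,c,a=tray('red','pics/w7.png');go(c[0],c[1],41,a+180,s);print(s['force'])
w=cv2.imread('pics/w7.png');W=cam('wrist',s)
m=mask(w,'red',110,40)
for col in (324,): 
    r=np.where(np.diff((m[:,col]>0).astype(int))!=0)[0];print('col',col,r)
R=Ro.from_euler('xyz',s['ee_rot'],degrees=True).as_matrix()
for x,z in ((33,12),(33,0),(26,12),(31,0),(29,0)):
    X=s['ee_pos']+R@np.array([x,0,36.-z]);K,Rw,o=W;q=K@(Rw.T@(X-o));print(x,z,q[:2]/q[2])
for cc in (270,275,280,324,370,375): 
    r=np.where(np.diff((m[:,cc]>0).astype(int))!=0)[0];print('col',cc,r)
E
```

```text
16.15 [ 539.4 -220.3  151.5] [180.   -0.  165.3] 39.6
tray [ 498.2 -210.2] yaw -15.1 size 126.9 83.8
go [ 4.24 -0.07 11.05] turn 0.007
[-0.46934795  0.51624988 -2.00303692]
col 324 [ 93 240 265 327]
33 12 [324.69715787 230.88970445]
33 0 [324.66279967 224.72539036]
26 12 [324.67862904 244.46027048]
31 0 [324.6578872  228.41625357]
29 0 [324.65300379 232.08528011]
col 270 [ 93 169]
col 275 [ 92 230]
col 280 [ 93 255]
col 324 [ 93 240 265 327]
col 370 [ 93 246]
col 375 [ 93 225 227 228]
```

```bash
python3 - <<'E'
from h import *
s=state();W=cam('wrist',s)
a=plane(W,[(324,93),(324,230.5)],16);print(a,np.linalg.norm(a[0]-a[1]),a.mean(0))
w=cv2.imread('pics/w7.png');m=mask(w,'red',110,40)
for r in (120,160,200,220): 
    q=np.where(m[r]>0)[0];p=plane(W,[(q[0],r),(q[-1],r)],16);print(r,q[0],q[-1],p.mean(0),np.linalg.norm(p[0]-p[1]))
c=a.mean(0)[:2];u=np.array([-.967,.256])
go(*(c-1.7*u),42,164.9,s)
E
```

```text
[[ 436.46536987 -193.76837362   16.        ]
 [ 536.98532176 -220.02559764   16.        ]] 103.89274537396345 [ 486.72534581 -206.89698563   16.        ]
120 268 379 [ 454.49577374 -198.86487391   16.        ] 82.45131638067157
160 270 378 [ 482.81295055 -205.87786952   16.        ] 82.66898511604721
200 272 376 [ 512.8115681  -213.71389155   16.        ] 82.11092318930118
220 273 375 [ 528.52980507 -217.8196959    16.        ] 81.81851814311165
go [ 5.25 -0.04 10.95] turn 0.007
```

Emit:
step_arm(
  plan=[
    [[3, -0.04, 2, 0.007, 0], [5.25, -0.04, 6, 0.007, 0], [5.25, -0.04, 9, 0.007, 0], [5.25, -0.04, 10.3, 0.007, 0], [5.25, -0.04, 10.8, 0.007, 0], [5.25, -0.04, 10.95, 0.007, 0], [5.25, -0.04, 10.95, 0.007, 0], [5.25, -0.04, 10.95, 0.007, 0]],
  ],
)

```text
time_s: 17.2
ee_pos: [488.3, -207.7, 43.3]
ee_rot: [-180.0, 0.1, 164.9]
force: [-0.3, 0.2, -0.3]
gripper_width: 39.8
gripper_force: 20.0
```

Emit:
step_arm(
  plan=[
    [[0, 0, 0, 0, 0], [0, 0, 0.06, 0, 0], [0, 0, 0.1, 0, 0], [0, 0, 0.1, 0, 0]],
  ],
)

```text
time_s: 17.7
ee_pos: [487.9, -207.5, 42.0]
ee_rot: [-180.0, 0.0, 164.9]
force: [-0.4, 0.0, 3.9]
gripper_width: 39.8
gripper_force: 20.0
```

Emit:
step_arm(
  plan=[
    [[0, 0, 0.1, 0, 0.6], [0, 0, 0.1, 0, 0.6], [0, 0, 0.1, 0, 0.6], [0, 0, -2, 0, 0.7], [0, 0, -7, 0, 1], [0.9, -15, -10.8, 2.67, 1], [0.9, -15, -10.8, 2.67, 1], [0.9, -15, -10.8, 2.67, 1], [0.9, -15, -10.8, 2.67, 1], [0.9, -15, -10.8, 2.67, 1], [0.9, -15, -10.8, 2.67, 1], [0.9, -15, -10.8, 2.67, 1], [0.9, -15, -10.8, 2.67, 1], [0.9, -15, -10.8, 2.67, 1], [0.9, -15, -10.8, 2.67, 1], [0.9, -15, -10.8, 2.67, 1], [0.9, -15, -10.8, 2.67, 1], [0.9, -15, -10.8, 2.67, 1], [0.9, -15, -10.8, 2.67, 1], [0.9, -15, -10.8, 2.67, 1]],
  ],
)

```text
time_s: 20.2
ee_pos: [440.0, -349.9, 149.5]
ee_rot: [-180.0, 0.0, 11.8]
force: [-0.1, 0.2, 0.2]
gripper_width: 91.1
gripper_force: 0.0
```

```bash
python3 - <<'E'
s=open('h.py').read()
s=s.replace("u=np.array([np.cos(ang),np.sin(ang)]);sc=","u=np.array([np.cos(ang),np.sin(ang)]);u=-u*np.sign(u@R[:2,0]);sc=")
open('h.py','w').write(s)
E
python3 - <<'E'
from h import *
s,c,a=model('yellow','pics/w8.png')
yaw=a if abs((a-s['ee_rot'][2]+180)%360-180)<90 else a+180
go(c[0],c[1],36,yaw,s);print(s['qpos'].round(0) if hasattr(s['qpos'],'round') else s['qpos'])
E
```

```text
20.2 [ 440.  -349.9  149.5] [-180.     0.    11.8]
yellow [338. 250.] 736.5 z12 [ 426.  -364.4   37.8   15.3   15.1] z45 [ 436.5 -360.9   33.5   13.5   15.1] z16 [ 427.3 -364.    37.3   15.1   15.1]
yellow [328. 216.] 768.0 z12 [ 443.  -359.    65.1   46.8   14.9] z45 [ 451.6 -356.1   57.6   41.4   14.9] z16 [ 444.1 -358.7   64.2   46.1   14.9]
strip [ 436.9 -360.8] yaw 15.1 near-edge dist -36.8 centre [ 440.5 -359.8] plate lateral 48.8
go [-0.15  0.98 11.35] turn -0.058
[-40.  21.  99.  -0.  60.  39.]
```

View pics/w8.png

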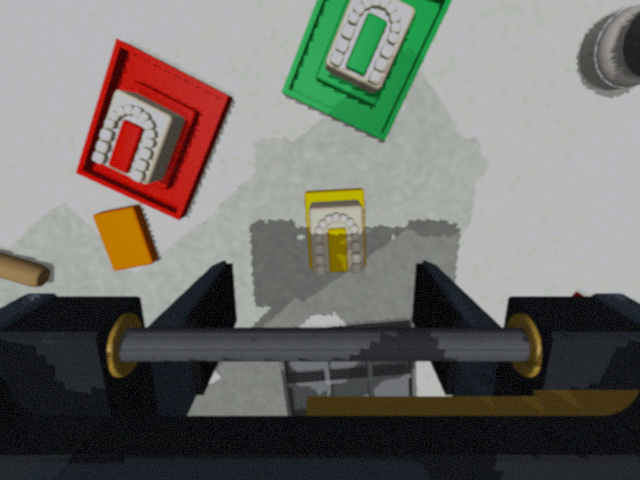

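Wrist view: yellow model at (336,235), red and green models upright inside their trays. I'll grasp yellow.

Emit:
step_arm(
  plan=[
    [[-0.1, 0.98, 4, -0.058, 1], [-0.1, 0.98, 9, -0.058, 0.8], [-0.1, 0.98, 11.35, -0.058, 0.65], [-0.1, 0.98, 11.35, -0.058, 0.6], [-0.1, 0.98, 11.35, -0.058, 0], [-0.1, 0.98, 11.35, -0.058, 0], [-0.1, 0.98, 11.35, -0.058, 0], [-0.1, 0.98, 11.35, -0.058, 0], [-0.1, 0.98, 11.35, -0.058, 0], [-0.1, 0.98, 11.35, -0.058, 0]],
  ],
  newtons=20,
)

```text
time_s: 21.5
ee_pos: [441.7, -360.2, 37.5]
ee_rot: [179.9, -0.1, 15.2]
force: [-0.4, 0.9, 5.8]
gripper_width: 39.8
gripper_force: 20.0
```

Emit:
step_arm(
  plan=[
    [[0, 0, -3, 0, 0], [0, 0, -8, 0, 0], [26.7, -53.3, -11.4, 0.34, 0], [26.7, -53.3, -11.4, 0.34, 0], [26.7, -53.3, -11.4, 0.34, 0], [26.7, -53.3, -11.4, 0.34, 0], [26.7, -53.3, -11.4, 0.34, 0], [26.7, -53.3, -11.4, 0.34, 0], [26.7, -53.3, -11.4, 0.34, 0], [26.7, -53.3, -11.4, 0.34, 0], [26.7, -53.3, -11.4, 0.34, 0], [26.7, -53.3, -11.4, 0.34, 0], [26.7, -53.3, -11.4, 0.34, 0], [26.7, -53.3, -11.4, 0.34, 0], [26.7, -53.3, -11.4, 0.34, 0], [26.7, -53.3, -11.4, 0.34, 0], [26.7, -53.3, -11.4, 0.34, 0], [26.7, -53.3, -11.4, 0.34, 0]],
  ],
)

```text
time_s: 23.75
ee_pos: [558.8, 224.4, 150.2]
ee_rot: [180.0, -0.0, -4.3]
force: [-0.1, -0.3, -1.4]
gripper_width: 39.5
gripper_force: 20.0
```

```bash
cat >> h.py <<'E'
def place(col,fn):
    s=state();w=grab_frame('wrist');cv2.imwrite(fn,w);W=cam('wrist',s)
    print(s['time_s'],np.round(s['ee_pos'],1),np.round(s['ee_rot'],1),round(s['gripper_width'],1))
    m=mask(w,col,110,40);b=max(blobs(m),key=cv2.contourArea);print('rim',rect(W,b,16))
    top=b.reshape(-1,2)[:,1].min();L=[]
    for r in range(int(top)+15,220,20):
        q=np.where(m[r,180:460]>0)[0]+180
        if len(q):L.append((r,q[0],q[-1]))
    print('row,left,right',L)
    for cc in sorted({L[-1][1]+k for k in (1,2,3,5)}|{L[-1][2]-k for k in (1,2,3,5)}|{324}):
        print('col',cc,np.where(np.diff((m[:,cc]>0).astype(int))!=0)[0])
    return s,W
E
python3 - <<'E'
from h import *
place('yellow','pics/w9.png')
E
```

```text
23.75 [558.8 224.4 150.2] [180.   -0.   -4.3] 39.5
rim [620.8 220.3 103.8  84.   -3.3]
row,left,right [(93, np.int64(266), np.int64(379)), (113, np.int64(267), np.int64(379)), (133, np.int64(267), np.int64(378)), (153, np.int64(269), np.int64(378)), (173, np.int64(270), np.int64(377)), (193, np.int64(271), np.int64(377)), (213, np.int64(271), np.int64(376))]
col 272 [ 79 219 397 398 405 408 413 414]
col 273 [ 79 219 408 410 412 415]
col 274 [ 79 219 397 400 402 403 407 408 412 413]
col 276 [ 79 219 398 399 409 410 411 412]
col 324 [ 79 219 222 242 293 327 360 362 397 398 400 401 405 406 408 409 410 412]
col 371 [ 78 218 227 245 398 399 401 402 405 410]
col 373 [ 78 218 397 398 401 403 404 405 408 410]
col 374 [ 78 218 400 401 403 404 406 408 409 410 413 415]
col 375 [ 77 218 400 401 402 403 408 409 413 414]
```

Emit:
step_arm(
  plan=[
    [[4, -0.05, 1, -0.017, 0], [6.1, -0.05, 5.5, -0.017, 0], [6.1, -0.05, 9, -0.017, 0], [6.1, -0.05, 10.3, -0.017, 0], [6.1, -0.05, 10.8, -0.017, 0], [6.1, -0.05, 10.9, -0.017, 0], [6.1, -0.05, 10.9, -0.017, 0], [6.1, -0.05, 10.9, -0.017, 0]],
  ],
)

```text
time_s: 24.8
ee_pos: [620.1, 220.9, 42.3]
ee_rot: [-180.0, -0.1, -3.3]
force: [-0.5, -0.1, -2.0]
gripper_width: 40.0
gripper_force: 20.0
```

Emit:
step_arm(
  plan=[
    [[0, 0.05, 0.06, 0, 0], [0, 0.05, 0.12, 0, 0], [0, 0.05, 0.12, 0, 0]],
  ],
)

```text
time_s: 25.18
ee_pos: [620.0, 220.5, 41.6]
ee_rot: [-180.0, -0.1, -3.3]
force: [-2.7, -0.3, 5.0]
gripper_width: 39.9
gripper_force: 20.0
```

Emit:
step_arm(
  plan=[
    [[0, 0.05, 0.12, 0, 0.6], [0, 0.05, 0.12, 0, 0.6], [0, 0.05, 0.12, 0, 0.6], [0, 0.05, -2, 0, 0.7], [0, 0.05, -7, 0, 1], [-6, 0.8, -10.8, -0.134, 1], [-11.8, 0.8, -10.8, -0.134, 1], [-11.8, 0.8, -10.8, -0.134, 1], [-11.8, 0.8, -10.8, -0.134, 1], [-11.8, 0.8, -10.8, -0.134, 1]],
  ],
)

```text
time_s: 26.42
ee_pos: [502.8, 219.1, 147.8]
ee_rot: [-180.0, -0.1, 4.4]
force: [-0.3, -0.2, -0.2]
gripper_width: 90.9
gripper_force: 0.0
```

```bash
python3 - <<'E'
from h import *
s,c,a=model('blue','pics/w10.png')
yaw=a if abs((a-s['ee_rot'][2]+180)%360-180)<90 else a+180
go(c[0],c[1],36,yaw,s)
E
```

```text
26.425 [502.8 219.1 147.8] [-1.8e+02 -1.0e-01  4.4e+00]
blue [327. 249.] 675.0 z12 [487.4 214.7  37.3  14.    4.2] z45 [498.3 215.9  32.9  12.3   4.2] z16 [488.7 214.9  36.7  13.8   4.2]
blue [145. 266.] 7574.5 z12 [448.8 361.3  90.9  89.3   2.3] z45 [464.2 345.5  80.4  79.    2.3] z16 [450.7 359.4  89.6  88.1   2.3]
blue [315. 214.] 660.0 z12 [504.9 216.4  63.6  46.9   4.4] z45 [513.8 217.4  56.2  41.4   4.4] z16 [506.  216.6  62.7  46.2   4.4]
blue [115.  77.] 8514.0 z12 [605.5 377.3  74.8  69.9 -85.6] z45 [602.7 359.7  66.1  61.8 -85.6] z16 [605.2 375.2  73.7  69.  -85.6]
strip [498.6 215.9] yaw 4.2 near-edge dist -36.3 centre [501.9 216.2] plate lateral 48.8
go [-0.13  0.29 11.18] turn 0.003
```

Plausible (strip offset and lateral size as before). Grasp blue 1 mm further on, as learned from yellow.

Emit:
step_arm(
  plan=[
    [[-0.03, 0.29, 4, 0.003, 1], [-0.03, 0.29, 9, 0.003, 0.8], [-0.03, 0.29, 11.15, 0.003, 0.65], [-0.03, 0.29, 11.15, 0.003, 0.6], [-0.03, 0.29, 11.15, 0.003, 0], [-0.03, 0.29, 11.15, 0.003, 0], [-0.03, 0.29, 11.15, 0.003, 0], [-0.03, 0.29, 11.15, 0.003, 0], [-0.03, 0.29, 11.15, 0.003, 0], [-0.03, 0.29, 11.15, 0.003, 0]],
  ],
  newtons=20,
)

```text
time_s: 27.72
ee_pos: [502.1, 216.3, 37.6]
ee_rot: [-180.0, -0.1, 4.2]
force: [0.3, -0.8, 5.5]
gripper_width: 39.9
gripper_force: 20.0
```

Emit:
step_arm(
  plan=[
    [[0, 0, -3, 0, 0], [0, 0, -8, 0, 0], [-11.1, -15.1, -11.4, 0.033, 0], [-11.1, -15.1, -11.4, 0.033, 0], [-11.1, -15.1, -11.4, 0.033, 0], [-11.1, -15.1, -11.4, 0.033, 0], [-11.1, -15.1, -11.4, 0.033, 0], [-11.1, -15.1, -11.4, 0.033, 0], [-11.1, -15.1, -11.4, 0.033, 0]],
  ],
)

```text
time_s: 28.85
ee_pos: [380.1, 357.3, 150.0]
ee_rot: [180.0, 0.0, 2.2]
force: [0.9, -0.2, -1.5]
gripper_width: 39.5
gripper_force: 20.0
```

```bash
python3 - <<'E'
from h import *
s,W=place('blue','pics/w11.png')
E
```

```text
28.85 [380.1 357.3 150. ] [180.    0.    2.2] 39.5
rim [425.2 361.3 132.1  83.4   2. ]
row,left,right [(98, np.int64(264), np.int64(377)), (118, np.int64(265), np.int64(376)), (138, np.int64(265), np.int64(376)), (158, np.int64(266), np.int64(375)), (178, np.int64(267), np.int64(374)), (198, np.int64(268), np.int64(373)), (218, np.int64(268), np.int64(372))]
col 269 [ 82 221]
col 270 [ 82 222]
col 271 [ 82 222 266 267]
col 273 [ 82 222 265 266 269 270]
col 324 [ 82 239 291 328]
col 367 [ 82 251]
col 369 [ 82 256]
col 370 [ 82 222 224 247 248 249 250 251]
col 371 [ 82 222 225 236 238 239 466 467 478]
```

```bash
python3 - <<'E'
from h import *
s=state();W=cam('wrist',s)
a=plane(W,[(320.5,82.5),(320,222)],16);c=a.mean(0);print(a,np.linalg.norm(a[0]-a[1]))
u=np.array([np.cos(np.radians(2)),np.sin(np.radians(2))]);p=c[:2]-2*u;print(c,p);go(*p,42,2.0,s)
E
```

```text
[[491.33125078 363.89806454  16.        ]
 [388.04651795 360.4834674   16.        ]] 103.34116076695399
[439.68888437 362.19076597  16.        ] [437.69010271 362.12096698]
go [ 5.78 -0.25 10.8 ] turn 0.004
```

Emit:
step_arm(
  plan=[
    [[4, -0.25, 1, 0.004, 0], [5.78, -0.25, 5.5, 0.004, 0], [5.78, -0.25, 9, 0.004, 0], [5.78, -0.25, 10.3, 0.004, 0], [5.78, -0.25, 10.8, 0.004, 0], [5.78, -0.25, 10.88, 0.004, 0], [5.78, -0.25, 10.88, 0.004, 0], [5.78, -0.25, 10.88, 0.004, 0]],
  ],
)

```text
time_s: 29.9
ee_pos: [437.4, 363.7, 42.6]
ee_rot: [-179.9, -0.1, 2.1]
force: [0.2, -0.3, -2.8]
gripper_width: 39.9
gripper_force: 20.0
```

Emit:
step_arm(
  plan=[
    [[0, 0, 0.06, 0, 0], [0, 0, 0.06, 0, 0]],
  ],
)

```text
time_s: 30.15
ee_pos: [437.3, 363.5, 41.6]
ee_rot: [-180.0, -0.0, 2.1]
force: [-1.0, -0.1, 2.5]
gripper_width: 39.8
gripper_force: 20.0
```

Emit:
step_arm(
  plan=[
    [[0, 0, 0.06, 0, 0], [0, 0, 0.06, 0, 0.6], [0, 0, 0.06, 0, 0.6], [0, 0, 0.06, 0, 0.6], [0, 0, -2, 0, 0.7], [0, 0, -7, 0, 1], [-3, 0, -13, 0, 1], [-3, 0, -18, 0, 1], [-3, 0, -18, 0, 1], [-3, 0, -18, 0, 1]],
  ],
)

```text
time_s: 31.4
ee_pos: [406.7, 361.8, 220.4]
ee_rot: [180.0, 0.0, 2.1]
force: [-0.4, -0.2, 0.0]
gripper_width: 91.1
gripper_force: 0.0
```

```bash
python3 - <<'E'
from h import *
s=state();print(s['time_s'],s['ee_pos'])
im={n:grab_frame(n) for n in ('wrist','top','side')}
for n in im: cv2.imwrite(f'pics/f_{n}.png',im[n])
a=cv2.resize(im['wrist'][0:300,170:470],(400,400))
S=im['side'];cr=lambda x,y,r=35:cv2.resize(S[y-r:y+r,x-r:x+r],(200,200),interpolation=3)
b=np.vstack([np.hstack([cr(333,248),cr(308,210)]),np.hstack([cr(244,382),cr(317,445)])])
cv2.imwrite('pics/f.png',np.hstack([a,b]))
E
```

```text
31.4 [406.71055893 361.84363278 220.42263698]
```

View pics/f.png

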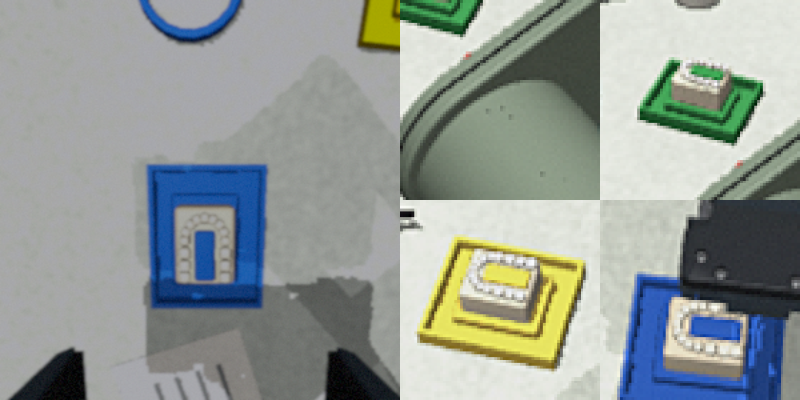

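Blue stands centred in its tray in the wrist view (205,250), and yellow and green sit flat in theirs; red is hidden by the arm here. I'll check the centring numerically, using the earlier w8 picture for red and green.

```bash
python3 - <<'E'
from h import *
st={'w8':dict(ee_pos=[440,-349.9,149.5],ee_rot=[-180,0,11.8]),'f_wrist':dict(ee_pos=[406.7,361.8,220.4],ee_rot=[180,0,2.1])}
tr={'red':(486.7,-206.9,-14.8),'green':(579,-349.8,-12.2),'blue':(439.7,362.2,2.),'yellow':(620.8,220.3,-3.3)}
def rel(W,c,px,z,tag):
    x,y,a=tr[c];a=np.radians(a);p=plane(W,px,z)[:,:2]-[x,y]
    q=p@np.array([[np.cos(a),-np.sin(a)],[np.sin(a),np.cos(a)]]);print(tag,c,q.round(1).tolist())
for f,c,px in (('w8','red',(126,147)),('w8','green',(363,48)),('f_wrist','blue',(322,192))):
    w=cv2.imread(f'pics/{f}.png');W=cam('wrist',st[f]);m=mask(w,c,110,40)
    z=max(0,px[1]-30)
    cs=cv2.findContours(m,cv2.RETR_LIST,cv2.CHAIN_APPROX_NONE)[0]
    for b in cs:
        A=cv2.contourArea(b);u=b.reshape(-1,2).mean(0)
        if 100<A<1500 and np.all(abs(u-px)<35): rel(W,c,np.mean(cv2.boxPoints(cv2.minAreaRect(b)),0),48,f'{f} strip A{A} {rect(W,b,48)[4]}')
for n,cs in (('top',('red','green','yellow','blue')),('side',('green','yellow'))):
    C=cam(n);im=cv2.imread(f'pics/f_{n}.png')
    for c in cs:
        m=mask(im,c,110,40)
        for b in cv2.findContours(m,cv2.RETR_LIST,cv2.CHAIN_APPROX_NONE)[0]:
            A=cv2.contourArea(b);P=plane(C,b.reshape(-1,2).mean(0),48)[0,:2]
            if 10<A<150 and np.hypot(*(P-tr[c][:2]))<40: rel(C,c,np.mean(cv2.boxPoints(cv2.minAreaRect(b)),0),48,f'{n} strip? A{A} {rect(C,b,48)[4]}')
E
```

```text
w8 strip A1120.0 -12.1 green [[-6.5, -0.6]]
f_wrist strip A452.0 2.4 blue [[-6.6, 1.3]]
top strip? A30.5 -14.1 red [[-6.6, 0.2]]
top strip? A17.0 -12.8 green [[-7.1, 0.0]]
top strip? A34.0 -1.4 yellow [[-7.6, 0.8]]
side strip? A21.0 -18.1 green [[-6.4, 1.5]]
side strip? A75.5 -3.5 yellow [[-6.4, 1.1]]
```

All four strips sit about -6.5 mm along the tray length, which matches the strip's own offset on the model, so every model is centred within about 2 mm and aligned.

```bash
python3 -c "
from workcell import *
print(job_done())"
```

```text
the job is handed in; nothing more can be done
None
```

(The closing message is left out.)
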